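Report the missing wheel nut of a kit

TASK

A wheel-nut kit is one nut short: show the storeman where and what. With the fingers pointing down, point at the middle of the empty tray from about 3 cm above it and stay there two seconds, then point in the same way at the middle of the loose hexagonal wheel nut on the bench for two seconds, and then push the status slide to the far end of its track, away from the robot, and draw back clear. Touch none of the trays, nuts, other parts or tools, and travel high between them so that you do not point at any wrong part.

Things in the scene. Friction and masses are not known exactly. Their poses are not given: they have to be found in the camera images.
- tray_empty: fixed black open square tray, 92 x 92 mm outside, 24 mm tall, walls and floor 4 mm, on the kit board; origin at the centre of its underside; the only one of the four trays with no nut in it
- empty_mouth (a point): centre of the mouth of the empty tray, level with its rim, 34 mm above the bench
- tray_a: fixed black open square tray, 92 x 92 mm outside, 24 mm tall, walls and floor 4 mm, on the kit board; origin at the centre of its underside; holds nut_a
- tray_b: fixed black open square tray, 92 x 92 mm outside, 24 mm tall, walls and floor 4 mm, on the kit board; origin at the centre of its underside; holds nut_b
- tray_c: fixed black open square tray, 92 x 92 mm outside, 24 mm tall, walls and floor 4 mm, on the kit board; origin at the centre of its underside; holds nut_c
- spare_nut: steel wheel nut: a hexagon 44 mm across flats standing on a round flange 58 mm across and 6 mm thick, 35 mm tall in all, black bore mark on top; origin at the centre of its underside; the only wheel nut lying loose on the bench, outside the trays
- spare_nut_top (a point): centre of the top of the spare wheel nut, 35 mm above the bench
- nut_a: steel wheel nut: a hexagon 44 mm across flats standing on a round flange 58 mm across and 6 mm thick, 35 mm tall in all, black bore mark on top; origin at the centre of its underside, like the spare nut; it lies in tray_a, its top 49 mm above the bench
- nut_b: steel wheel nut: a hexagon 44 mm across flats standing on a round flange 58 mm across and 6 mm thick, 35 mm tall in all, black bore mark on top; origin at the centre of its underside, like the spare nut; it lies in tray_b, its top 49 mm above the bench
- nut_c: steel wheel nut: a hexagon 44 mm across flats standing on a round flange 58 mm across and 6 mm thick, 35 mm tall in all, black bore mark on top; origin at the centre of its underside, like the spare nut; it lies in tray_c, its top 49 mm above the bench
- bush: round steel flanged bush of the nut's height and flange, but with a round 45 mm body, 35 mm tall; loose, stands on the bench among the spares; origin at the centre of its underside
- spacer: flat steel spacer ring, 64 mm across, 38 mm bore, 18 mm tall; loose, stands on the bench among the spares; origin at the centre of its underside
- tube: upright steel tube, 38 mm across, 48 mm tall; loose, stands on the bench among the spares; origin at the centre of its underside
- slide_base: fixed aluminium track of the status slide, lying flat on the bench on the robot's right: 170 mm long along its own y axis, 40 mm wide, 14 mm tall; origin at the centre of its underside; its y axis points along the travel, roughly away from the robot
- slide (a joint): travel of the status slide in m: 0 at the end of the track near the robot, 0.12 at the far stop; it starts between 0 and 0.03, rubs with about 1.5 N and stays where it is left
- slide_top (a point): centre of the top of the slide's grip, 54 mm above the bench. The grip is a black upright block 20 mm long along the track, 28 mm across it, with upright faces from 15 to 54 mm above the bench; at joint value q its centre lies q - 0.06 m along the track's y axis from the track's origin
- wrench: steel spanner 180 mm long, 8 mm thick, lying beyond the spares; origin under its middle
- screwdriver: screwdriver 200 mm long, 26 mm thick, lying to the right of the slide; origin under its middle
- can: plain aluminium can, 60 mm across and 100 mm tall, left of the kit board; origin at the centre of its underside
Not all that is in view belongs to the job. Leave any pink look-alike of the slide_base alone.

How it is judged:
By the outcome, as a careful person would: the job done as asked, in the order asked, and still so for the second after the job is handed in, with the robot touching nothing.
It also fails if it takes over 54 s, if anything falls off the work surface, if the arm or the gripper's body presses on something with over 40 N, if the wrist force passes 120 N, or if a joint passes its speed limit or range.

ROBOT

A 6-joint arm with a two-finger parallel gripper is mounted at the origin on the work surface. World frame = base frame: x ahead of the robot, y to its left, z up, the work surface at z = 0. Lengths are in m, angles in rad, forces in N, time in s.
With the tool pointing down it reaches from about 0.375 to 0.9 m from the base axis. Payload 3.1 kg.
Tool frame: the origin (TCP) lies midway between the tips of the shut fingers; the grasp point (between the pads) lies 19 mm behind it (manip.hold_point_z is the distance from the TCP to the grasp point, in m); x points along the fingers, y is the direction in which the jaws open and shut, and the axes are right-handed (so a half turn about x gives the same grasp; the last joint's range is limited). The gripper opens to 85 mm and grips with 20 to 120 N. Pads are 22 mm wide; open, the fingers measure 114 mm over their backs; the gripper's body (76 mm by 85 mm) begins 54 mm behind the grasp point. The pads swing forward as they close: fully open they stand 13 mm farther back than shut.
Start: joints at [-1.413, 0.527, 1.433, -0, 1.181, -0.178], TCP at [0.206, -0.59, 0.231] pointing down, gripper open.
Joint ranges: [-3.08, 3.08], [-0.75, 2.2], [0.22, 2.44], [-1.43, 4.57], [0, 2.65], [-2.85, 2.85]. Speed limits (rad/s): [2.79, 2.79, 3.14, 3.14, 3.14, 3.14].

INTERFACE

Orientations are given as a unit quaternion [x, y, z, w].
In Python, from station import manip, snapshot gives the robot as it stands.
- The arm moves only by the shell command python3 -m crank 'ROWS' [FORCE]. ROWS is JSON, a list of rows, each a list of 5 numbers: the finger opening in m, from 0 to 0.0854, then the shift along the tool's x, y, z in m, then the turn about the tool's x in rad. In form: [[grip, tx, ty, tz, yaw], ...]. A call has 1 to 5 rows; each row shifts and turns the commanded pose from where the row before left it, along the tool's axes as they then stand; what a row does not reach is not made up. A row lasts 1/10 s, in which the tool goes at most 50 mm and 8.59 degrees, less where a joint would pass 70% of its speed; a pose out of reach is approached as far as the arm can. A call is refused whole if a number of a shift passes 0.05 or a number of a turn 0.15, either way. A call with a gripper value outside its range is refused whole. The fingers move at their own pace and stop on an object; FORCE is the grip in N (left out, the last holds). Time passes only in rows, so rows that do not move let the fingers close. It gives the time, the measured TCP pose, the force and the opening at its end, in the units of the state.
- manip.sense(): the state, without advancing time (a new reading comes with each control period).
- snapshot(name): name is "scene" or "top" or "wrist"; returns a dict with "image" (384x512x3 uint8, blue, green, red), "range_z" (384x512 float32, m along the optical axis (not along the pixel's ray), 0 where there is no reading), "vertical_fov" (degrees; the focal length in pixels is half the picture's height over the tangent of half this angle, whatever the lens; pixels are square), "cx", "cy" (the principal point, pixels), "distortion" ([k1, k2, p1, p2, k3] as OpenCV has them; the pictures are not rectified), "extrinsics" (4x4, takes a point from world to camera coordinates); the wrist camera has in their place "T_tool_cam" (4x4, takes a point from camera to tool coordinates, whose origin is the TCP and whose axes are the tool frame's). Camera axes: x right, y up, looking along -z (the intrinsics and any distortion apply to the point x, -y, -z); pixel columns grow to the right and rows downward; lengths in m; the calibration is good to about 2 mm. A picture is of the moment at which its call begins: read the wrist's pose just before it.
- manip.sign_off(): hands the job in, once; it reports no verdict.
The state is a dict: "t": time; "q": joint angles; "qd": joint speeds; "tau": joint torques, N m; "tcp_pos": TCP position; "tool_rot": TCP orientation; "force": force on the tool from outside, world axes, zero at the start; "ft_torque": the same for the moment, N m; "finger_gap": opening from 0.0 (shut) to 1.0 (fully open).
Only numpy, scipy, OpenCV 4.12 (cv2) and the standard library are available. Lean on these libraries where they do the work, as an engineer would, in place of code of your own. Each camera call takes 0.05 s, during which the arm holds its last target.

## Working session

There is one attempt and no reset: what is moved stays moved. The work goes in short steps, Python scripts to look and compute and a shell command to move; the robot and the scene stay as the last step left them, time stands still between calls to the robot, and variables do not carry over. Pictures are saved under pics/ and viewed, and the job is handed in when it is done.

```bash
ls; mkdir -p pics; python3 - <<'E'
from station import manip, snapshot
import cv2,json
s=manip.sense(); print(s)
for n in ("scene","top","wrist"):
    d=snapshot(n); cv2.imwrite(f"pics/{n}0.png",d["image"])
    print(n,d["vertical_fov"],d["cx"],d["cy"],d["distortion"],d.get("extrinsics"),d.get("T_tool_cam"))
E
```

```text
pics
{'t': 0.0, 'q': array([-1.41351076e+00,  5.28486187e-01,  1.43391713e+00,  7.91776557e-06,
        1.18140144e+00, -1.78484847e-01]), 'qd': array([-2.11921464e-03,  7.07294304e-05,  3.86725771e-05, -1.15091605e-03,
        4.68307527e-04, -1.28532849e-03]), 'tau': array([-5.28942237e-04, -4.42349911e+01, -1.78025848e+01, -2.20200714e-04,
        8.56784784e-03,  8.35972060e-06]), 'tcp_pos': array([ 0.20585884, -0.58935667,  0.23031661]), 'tool_rot': array([ 0.69717574,  0.11893679, -0.69715398,  0.11737274]), 'force': array([-0.66187926,  0.24111417,  0.35157513]), 'ft_torque': array([ 0.03074679, -0.0065382 , -0.00647931]), 'finger_gap': 0.9981599389511278}
scene 56.489751882194 257.37068761625994 187.85041372590806 [-0.02171394  0.          0.          0.          0.        ] [[ 0.64000782  0.76816192  0.017812   -0.37926857]
 [-0.54447797  0.43704095  0.71591826  0.25178767]
 [ 0.54215656 -0.46789152  0.69795686 -1.31527278]
 [ 0.          0.          0.          1.        ]] None
top 44.72515719872368 266.75316574479575 190.1849514234908 [-0.1464203  0.         0.         0.         0.       ] [[-0.00738783 -0.99987831 -0.01373965  0.01926648]
 [ 0.98870466 -0.00936076  0.14958433 -0.58994308]
 [-0.14969474 -0.01247935  0.9886535  -1.47403387]
 [ 0.          0.          0.          1.        ]] None
wrist 58.04655978724893 255.46686591847214 189.38366878658078 [-0.10858317  0.          0.          0.          0.        ] None [[ 8.32495703e-04  2.87658097e-01 -9.57732805e-01 -1.41888027e-01]
 [ 9.99999627e-01 -4.58217538e-04  7.31608445e-04 -1.13090797e-03]
 [-2.28396875e-04 -9.57733057e-01 -2.87658371e-01 -7.18342940e-02]
 [ 0.00000000e+00  0.00000000e+00  0.00000000e+00  1.00000000e+00]]
```

View pics/scene0.png

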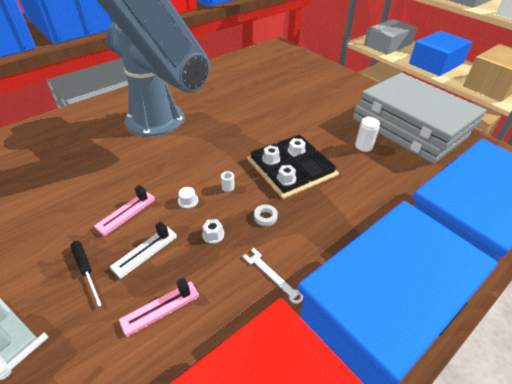

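View pics/top0.png

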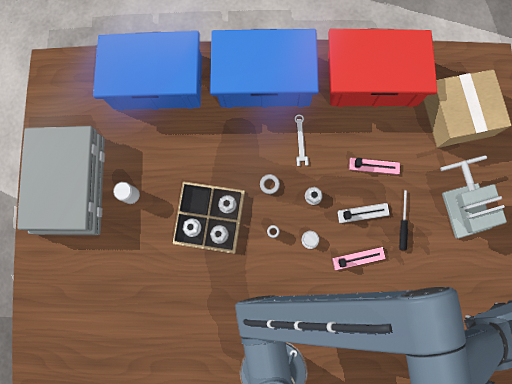

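View pics/wrist0.png

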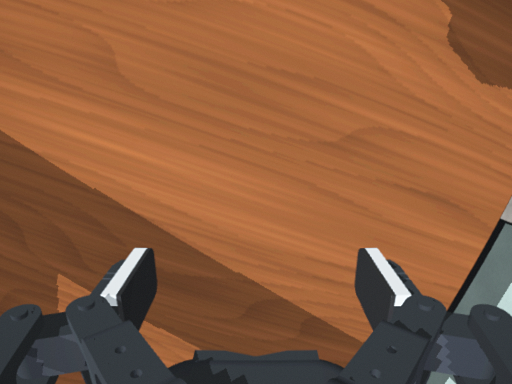

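The top view shows the candidates by pixel:

- **Trays:** the empty one is at (197,197). Those at (227,204), (191,228) and (219,234) hold nuts.
- **Loose parts:** a hexagonal nut is at (313,195). The look-alikes are the bush (310,240), the tube (273,231) and the spacer (269,184).
- **Slides:** the white track is at (363,213), with its grip at the left (near) end, (347,214). The pink decoys are at (375,166) and (359,258).

Next I'll make close crops and measure.

```bash
cat > h.py <<'E'
import numpy as np, cv2
from station import manip, snapshot
from scipy.spatial.transform import Rotation as R
def cam(d,s=None):
    f=192/np.tan(np.radians(d["vertical_fov"]/2)); K=np.array([[f,0,d["cx"]],[0,f,d["cy"]],[0,0,1]])
    if d.get("extrinsics") is not None: T=np.linalg.inv(d["extrinsics"])
    else:
        W=np.eye(4); W[:3,:3]=R.from_quat(s["tool_rot"]).as_matrix(); W[:3,3]=s["tcp_pos"]; T=W@d["T_tool_cam"]
    return K,np.array(d["distortion"]),T
def ray(c,px):
    K,D,T=c; u=cv2.undistortPoints(np.array(px,float).reshape(-1,1,2),K,D).reshape(-1,2)
    v=np.c_[u[:,0],-u[:,1],-np.ones(len(u))]@T[:3,:3].T
    return T[:3,3],v
def plane(c,px,z):
    o,v=ray(c,px); return o+v*((z-o[2])/v[:,2])[:,None]
def proj(c,P):
    K,D,T=c; I=np.linalg.inv(T); p=np.atleast_2d(P)@I[:3,:3].T+I[:3,3]; p=p*[1,-1,-1]
    return cv2.projectPoints(p.reshape(-1,1,3),np.zeros(3),np.zeros(3),K,D)[0].reshape(-1,2)
E
python3 - <<'E'
import cv2,numpy as np
t=cv2.imread("pics/top0.png"); s=cv2.imread("pics/scene0.png")
a=cv2.resize(t[150:270,165:425],None,fx=3,fy=3,interpolation=2); cv2.imwrite("pics/tc.png",a)
b=cv2.resize(s[125:285,60:345],None,fx=2.8,fy=2.8,interpolation=2); cv2.imwrite("pics/sc.png",b)
E
```

```text
(no output)
```

View pics/tc.png

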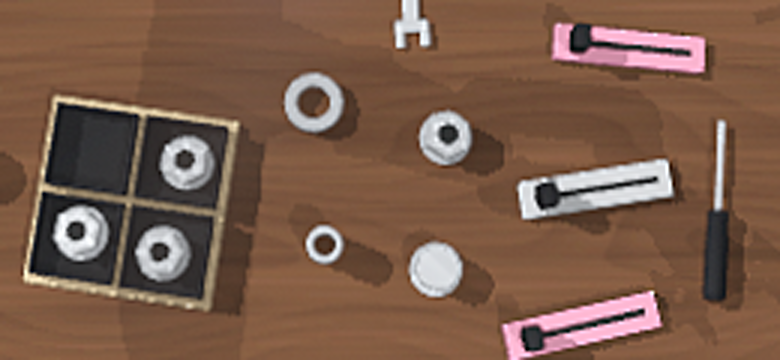

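View pics/sc.png

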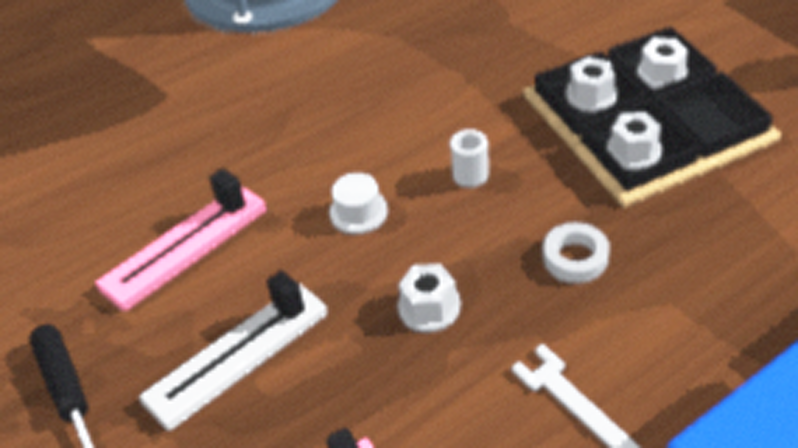

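```bash
python3 - <<'E'
from h import *
dt=snapshot("top"); ds=snapshot("scene"); ct=cam(dt); cs=cam(ds)
print("campos",ct[2][:3,3],cs[2][:3,3])
def comps(d,lo,hi,box,mn=8):
    x0,y0,x1,y1=box; g=d["image"][y0:y1,x0:x1].max(2)
    m=((g>=lo)&(g<=hi)).astype(np.uint8); n,l,st,ce=cv2.connectedComponentsWithStats(m,connectivity=4)
    return [(st[i].tolist(),(ce[i]+[x0,y0]),l==i) for i in range(1,n) if st[i][4]>=mn]
for nm,d,c,box in (("top",dt,ct,(300,180,330,210)),("scene",ds,cs,(200,215,228,247))):
    for st,ce,_ in comps(d,0,75,box): print(nm,"dark",st,ce.round(1),plane(c,[ce],.035).round(4))
    for st,ce,_ in comps(d,150,255,box): print(nm,"bright",st,ce.round(1),plane(c,[ce],.0175).round(4))
# trays
for st,ce,m in comps(dt,0,70,(170,175,250,260),60):
    r=cv2.minAreaRect(np.argwhere(m)[:,::-1].astype(np.float32)+[170,175]) 
    b=cv2.boxPoints(r); P=plane(ct,b,.034); print("tray",st,ce.round(1),P.round(3)[:,:2].tolist(),P.mean(0).round(4))
# white track in top
g=dt["image"].astype(int)
m=np.zeros(g.shape[:2],np.uint8); m[195:230,333:393]=((g.min(2)>140)[195:230,333:393])
cn=max(cv2.findContours(m,0,2)[0],key=cv2.contourArea); b=cv2.boxPoints(cv2.minAreaRect(cn)); P=plane(ct,b,.014)
print("track",b.round(1).tolist(),P.round(4).tolist(),P.mean(0)); print([np.linalg.norm(P[i]-P[i-1]).round(3) for i in range(4)])
# points via depth near grip and tray
def cloud(d,c,box):
    x0,y0,x1,y1=box; u,v=np.meshgrid(range(x0,x1),range(y0,y1)); px=np.c_[u.ravel(),v.ravel()]
    K,D,T=c; w=cv2.undistortPoints(px.astype(float).reshape(-1,1,2),K,D).reshape(-1,2)
    z=d["range_z"][px[:,1],px[:,0]]; p=np.c_[w[:,0]*z,-w[:,1]*z,-z]@T[:3,:3].T+T[:3,3]; return px,p
for nm,d,c,bx in (("top",dt,ct,(335,195,365,225)),("scene",ds,cs,(145,215,185,250))):
    px,p=cloud(d,c,bx); k=(p[:,2]>.045)&(p[:,2]<.06); print(nm,"grip top",k.sum(),p[k].mean(0).round(4),p[k].min(0).round(3),p[k].max(0).round(3),px[k].mean(0))
for nm,d,c,bx in (("top",dt,ct,(300,180,330,210)),("scene",ds,cs,(198,212,228,247))):
    px,p=cloud(d,c,bx); k=(p[:,2]>.03)&(p[:,2]<.04); print(nm,"nut top",k.sum(),p[k].mean(0).round(4),(p[k].min(0)+p[k].max(0))/2)
px,p=cloud(dt,ct,(170,175,250,260)); k=(p[:,2]>.028)&(p[:,2]<.04); print("rims",k.sum(),(p[k].min(0)),p[k].max(0))
r=cv2.minAreaRect(p[k][:,:2].astype(np.float32)); print(r)
E
```

```text
campos [ 0.3627667  -0.00465316  1.5458197 ] [ 1.09291146 -0.43410683  0.7444998 ]
top dark [12, 12, 6, 6, 26] [314.  194.2] [[ 0.5767 -0.1401  0.035 ]]
top dark [22, 13, 8, 8, 44] [325.1 196.7] [[ 0.5682 -0.1762  0.035 ]]
top bright [5, 7, 17, 18, 190] [312.6 195.4] [[ 0.5752 -0.1369  0.0175]]
scene dark [9, 9, 7, 4, 23] [212.1 225.7] [[ 0.5757 -0.1376  0.035 ]]
scene bright [0, 0, 28, 28, 484] [212.8 229. ] [[ 0.5732 -0.1353  0.0175]]Traceback (most recent call last):
  File "<stdin>", line 13, in <module>
cv2.error: OpenCV(4.12.0) /io/opencv/modules/imgproc/src/convhull.cpp:143: error: (-215:Assertion failed) total >= 0 && (depth == CV_32F || depth == CV_32S) in function 'convexHull'
```

```bash
python3 - <<'E'
from h import *
dt=snapshot("top"); ds=snapshot("scene"); ct=cam(dt); cs=cam(ds)
g=dt["image"].astype(int); mx=g.max(2)
x0,y0,x1,y1=170,175,250,260
m=(mx[y0:y1,x0:x1]<70).astype(np.uint8)
n,l,st,ce=cv2.connectedComponentsWithStats(m,connectivity=4)
for i in range(1,n):
  if st[i][4]>=60:
    b=cv2.boxPoints(cv2.minAreaRect((np.argwhere(l==i)[:,::-1]+[x0,y0]).astype(np.float32))); P=plane(ct,b,.034)
    print("tray",st[i].tolist(),(ce[i]+[x0,y0]).round(1),P.round(3)[:,:2].tolist(),P.mean(0).round(4))
m=np.zeros(g.shape[:2],np.uint8); m[195:230,333:393]=((g.min(2)>140)[195:230,333:393])
cn=max(cv2.findContours(m,0,2)[0],key=cv2.contourArea); b=cv2.boxPoints(cv2.minAreaRect(cn)); P=plane(ct,b,.014)
print("track",b.round(1).tolist(),P.round(4).tolist(),P.mean(0)); print([np.linalg.norm(P[i]-P[i-1]).round(3) for i in range(4)])
def cloud(d,c,box):
    x0,y0,x1,y1=box; u,v=np.meshgrid(range(x0,x1),range(y0,y1)); px=np.c_[u.ravel(),v.ravel()]
    K,D,T=c; w=cv2.undistortPoints(px.astype(float).reshape(-1,1,2),K,D).reshape(-1,2)
    z=d["range_z"][px[:,1],px[:,0]]; p=np.c_[w[:,0]*z,-w[:,1]*z,-z]@T[:3,:3].T+T[:3,3]; return px,p
for nm,d,c,bx in (("top",dt,ct,(335,195,365,225)),("scene",ds,cs,(145,215,185,250))):
    px,p=cloud(d,c,bx); k=(p[:,2]>.045)&(p[:,2]<.06); print(nm,"grip top",k.sum(),p[k].mean(0).round(4),p[k].min(0).round(3),p[k].max(0).round(3),px[k].mean(0))
for nm,d,c,bx in (("top",dt,ct,(300,180,330,210)),("scene",ds,cs,(198,212,228,247))):
    px,p=cloud(d,c,bx); k=(p[:,2]>.03)&(p[:,2]<.04); print(nm,"nut top",k.sum(),p[k].mean(0).round(4),(p[k].min(0)+p[k].max(0))/2)
px,p=cloud(dt,ct,(170,175,250,260)); k=(p[:,2]>.027)&(p[:,2]<.041); print("rims",k.sum(),(p[k].min(0)),p[k].max(0))
r=cv2.minAreaRect(p[k][:,:2].astype(np.float32)); print(r, cv2.boxPoints(r))
for nm,bx in (("can",(110,175,145,210)),("bush",(298,228,322,252)),("tube",(264,222,282,240)),("spacer",(256,172,282,198)),("driver",(395,185,415,255)),("nuts",(170,175,250,260))):
    px,p=cloud(dt,ct,bx); k=p[:,2]>(.008 if nm!="nuts" else .043); q=p[k]; print(nm,q.min(0).round(3),q.max(0).round(3))
E
```

```text
tray [10, 10, 32, 30, 748] [195.4 199.3] [[0.527, 0.302], [0.617, 0.288], [0.601, 0.197], [0.511, 0.211]] [0.5638 0.2496 0.034 ]
tray [40, 14, 31, 31, 476] [223.8 203.6] [[0.512, 0.203], [0.6, 0.19], [0.586, 0.1], [0.497, 0.113]] [0.5488 0.1515 0.034 ]
tray [5, 39, 32, 31, 483] [189.5 230.2] [[0.429, 0.317], [0.518, 0.303], [0.502, 0.213], [0.414, 0.227]] [0.4658 0.265  0.034 ]
tray [35, 44, 31, 31, 488] [220.9 233.5] [[0.414, 0.218], [0.502, 0.205], [0.488, 0.115], [0.4, 0.128]] [0.4508 0.1667 0.034 ]
track [[336.79998779296875, 210.3000030517578], [386.8999938964844, 202.3000030517578], [388.8999938964844, 214.8000030517578], [338.79998779296875, 222.8000030517578]] [[0.5254, -0.2161, 0.014], [0.5503, -0.385, 0.014], [0.5084, -0.3899, 0.014], [0.4839, -0.2216, 0.014]] [ 0.51698718 -0.30316405  0.014     ]
[np.float64(0.042), np.float64(0.171), np.float64(0.042), np.float64(0.17)]
top grip top 53 [ 0.5067 -0.2457  0.0527] [ 0.493 -0.257  0.046] [ 0.519 -0.234  0.059] [347.67924528 214.66037736]
scene grip top 88 [ 0.5113 -0.2462  0.0535] [ 0.496 -0.256  0.046] [ 0.523 -0.235  0.058] [160.61363636 226.48863636]
top nut top 138 [ 0.5758 -0.1392  0.0345] [ 0.57563729 -0.13858692  0.03501128]
scene nut top 233 [ 0.5781 -0.1389  0.0359] [ 0.57718181 -0.13816128  0.03491744]
rims 578 [0.40070941 0.10233171 0.02705553] [0.61526551 0.31746714 0.04099466]
((0.5085261464118958, 0.2100081443786621), (0.19152960181236267, 0.18956635892391205), 81.27954864501953) [[0.40031943 0.12972082]
 [0.58769435 0.10097997]
 [0.61673284 0.29029548]
 [0.42935795 0.3190363 ]]
can [ 0.363 -0.005  0.008] [0.628 0.514 1.546]
bush [ 0.363 -0.16   0.008] [ 0.468 -0.005  1.546]
tube [ 0.363 -0.021  0.008] [0.473 0.015 1.546]
spacer [ 0.363 -0.033  0.008] [0.645 0.037 1.546]
driver [ 0.363 -0.472  0.008] [ 0.609 -0.005  1.546]
nuts [ 0.363 -0.005  0.043] [0.572 0.306 1.546]
```

```bash
cat > go.py <<'E'
from h import *
import sys
s=manip.sense(); M=R.from_quat(s["tool_rot"]).as_matrix(); print("t",round(s["t"],2),"tcp",s["tcp_pos"].round(4),"F",s["force"].round(1),"q",s["q"].round(2))
print("axes x,y,z:",M.T.round(3).tolist())
if len(sys.argv)>1:
    t=np.array(eval(sys.argv[1])); d=M.T@(t-s["tcp_pos"]); print("delta tool",d.round(4),"world",(t-s["tcp_pos"]).round(4))
E
python3 go.py "[0.564,0.25,0.26]"
```

```text
t 0.35 tcp [ 0.206  -0.5899  0.2311] F [ 0.1 -0.8  1.1] q [-1.41  0.53  1.43  0.    1.18 -0.18]
axes x,y,z: [[-0.0, 0.0, -1.0], [0.329, -0.944, -0.0], [-0.944, -0.329, -0.0]]
delta tool [-0.0285 -0.6751 -0.6148] world [0.358  0.8399 0.0289]
```

```bash
python3 -m crank '[[0,-0.006,0,-0.04,0],[0,-0.006,0,-0.04,0],[0,-0.006,0,-0.04,0],[0,-0.006,0,-0.04,0],[0,-0.006,0,-0.04,0]]' 20; python3 go.py "[0.564,0.25,0.26]"
```

```text
t: 0.85
tcp_pos: [0.3962, -0.5235, 0.2616]
tool_rot: [-0.697, -0.118, 0.697, -0.118]
force: [-0.4, -0.7, 0.1]
finger_gap: 0.145
t 0.85 tcp [ 0.3962 -0.5235  0.2616] F [-0.4 -0.7  0.1] q [-1.09  0.54  1.31 -0.    1.29  0.14]
axes x,y,z: [[-0.0, -0.0, -1.0], [0.329, -0.944, 0.0], [-0.944, -0.329, 0.0]]
delta tool [ 0.0015 -0.6751 -0.4132] world [ 0.1678  0.7735 -0.0016]
```

```bash
python3 -m crank '[[0,0,-0.04,-0.025,0],[0,0,-0.04,-0.025,0],[0,0,-0.04,-0.025,0],[0,0,-0.04,-0.025,0],[0,0,-0.04,-0.025,0]]' && python3 -m crank '[[0,0,-0.04,-0.025,0],[0,0,-0.04,-0.025,0],[0,0,-0.04,-0.025,0],[0,0,-0.04,-0.025,0],[0,0,-0.04,-0.025,0]]' && python3 -m crank '[[0,0,-0.035,-0.02,0],[0,0,-0.035,-0.02,0],[0,0,-0.03,-0.015,0],[0,0,-0.02,-0.01,0],[0,0,0,0,0]]' ; python3 go.py "[0.564,0.25,0.26]"
```

```text
t: 1.35
tcp_pos: [0.4471, -0.2923, 0.2614]
tool_rot: [0.697, 0.118, -0.697, 0.118]
force: [0.0, -1.1, 0.5]
finger_gap: -0.004
t: 1.85
tcp_pos: [0.4992, -0.0623, 0.2616]
tool_rot: [0.697, 0.118, -0.697, 0.118]
force: [1.1, -0.3, 0.5]
finger_gap: 0.002
t: 2.35
tcp_pos: [0.5208, 0.0733, 0.2614]
tool_rot: [0.697, 0.12, -0.697, 0.119]
force: [0.4, -0.2, 0.2]
finger_gap: 0.001
t 2.35 tcp [0.5208 0.0733 0.2614] F [ 0.4 -0.2  0.2] q [-0.07  0.36  1.64  0.    1.14  1.16]
axes x,y,z: [[0.0, 0.001, -1.0], [0.333, -0.943, -0.001], [-0.943, -0.333, -0.001]]
delta tool [ 0.0016 -0.1522 -0.0996] world [ 0.0432  0.1767 -0.0014]
```

```bash
python3 -m crank '[[0,0,-0.035,-0.023,0],[0,0,-0.035,-0.023,0],[0,0,-0.035,-0.023,0],[0,0,-0.03,-0.02,0],[0,0,-0.017,-0.011,0]]' && python3 -m crank '[[0,0,0,0,0],[0,0,0,0,0]]'; python3 go.py "[0.564,0.25,0.064]"
python3 - <<'E'
from h import *
s=manip.sense(); d=snapshot("wrist"); cv2.imwrite("pics/w1.png",d["image"]); c=cam(d,s)
print(proj(c,[[.564,.25,.034],s["tcp_pos"]]))
g=d["image"].max(2); np.savez("w1.npz",K=c[0],D=c[1],T=c[2])
E
```

```text
t: 2.85
tcp_pos: [0.5659, 0.2487, 0.2613]
tool_rot: [0.697, 0.119, -0.697, 0.119]
force: [0.3, -1.4, 0.3]
finger_gap: 0.004
t: 3.05
tcp_pos: [0.5651, 0.2461, 0.261]
tool_rot: [-0.697, -0.118, 0.697, -0.119]
force: [-0.8, 0.2, -0.2]
finger_gap: 0.001
t 3.05 tcp [0.5651 0.2461 0.261 ] F [-0.8  0.2 -0.2] q [ 0.23  0.49  1.42 -0.    1.24  1.47]
axes x,y,z: [[-0.001, -0.001, -1.0], [0.33, -0.944, 0.001], [-0.944, -0.33, 0.001]]
delta tool [ 0.197  -0.0042 -0.0005] world [-0.0011  0.0039 -0.197 ]
[[252.84400618 154.38460553]
 [258.18698517 251.02504088]]
```

View pics/w1.png

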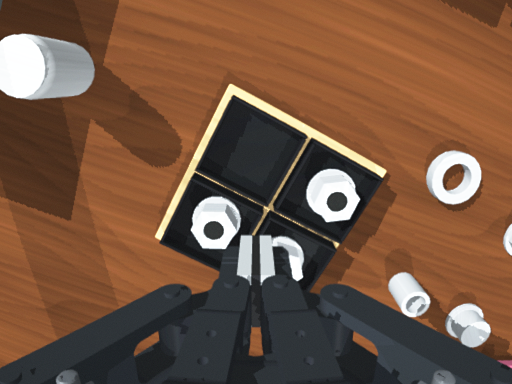

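The wrist view shows the empty tray with corners near (234,97), (308,137), (269,204) and (196,172). Its centre is close to the predicted (253,154). I'll refine it with a mask.

```bash
python3 - <<'E'
from h import *
z=np.load("w1.npz"); c=(z["K"],z["D"],z["T"]); im=cv2.imread("pics/w1.png")
m=(im.max(2)<70).astype(np.uint8); m[:90]=0; m[215:]=0
n,l,st,ce=cv2.connectedComponentsWithStats(m,connectivity=4); i=l[150,250]; print(st[i],ce[i])
h=cv2.convexHull(np.argwhere(l==i)[:,::-1].astype(np.int32)); q=cv2.approxPolyN(h,4).reshape(-1,2).astype(float) 
P=plane(c,q,.034); print(q.tolist(),P.round(3).tolist(),[np.linalg.norm(P[k]-P[k-1]).round(3) for k in range(4)],P.mean(0).round(4))
E
```

```text
[ 196   96  111  110 6864] [250.40107809 151.22348485]
[[267.0, 207.0], [195.0, 170.0], [233.0, 95.0], [307.0, 136.0]] [[0.512, 0.215, 0.034], [0.527, 0.304, 0.034], [0.616, 0.29, 0.034], [0.602, 0.202, 0.034]] [np.float64(0.091), np.float64(0.09), np.float64(0.091), np.float64(0.089)] [0.5644 0.2528 0.034 ]
```

The two views agree within 3 mm and the tray sides come out at 90 mm, so the target is (0.564, 0.251, 0.064). I'll descend and dwell.

```bash
python3 -m crank '[[0,0.04,-0.003,-0.001,0],[0,0.045,-0.002,0,0],[0,0.045,0,0,0],[0,0.04,0,0,0],[0,0.02,0,0,0]]' && python3 -m crank '[[0,0.007,0,0,0],[0,0,0,0,0],[0,0,0,0,0]]'; python3 go.py "[0.564,0.251,0.064]"
```

```text
t: 3.6
tcp_pos: [0.5621, 0.2494, 0.0679]
tool_rot: [-0.695, -0.117, 0.7, -0.118]
force: [-0.7, -0.4, -0.6]
finger_gap: -0.002
t: 3.9
tcp_pos: [0.5657, 0.2516, 0.0657]
tool_rot: [0.698, 0.118, -0.696, 0.118]
force: [0.4, 0.2, -0.5]
finger_gap: -0.001
t 3.9 tcp [0.5657 0.2516 0.0657] F [ 0.4  0.2 -0.5] q [ 0.24  0.74  1.57 -0.    0.83  1.47]
axes x,y,z: [[0.002, 0.0, -1.0], [0.329, -0.944, 0.0], [-0.944, -0.329, -0.003]]
delta tool [0.0017 0.     0.0018] world [-0.0017 -0.0006 -0.0017]
```

Within 2 mm. I'll hold for 2.5 s.

```bash
python3 -m crank '[[0,0.001,0,0.001,0],[0,0,0,0,0],[0,0,0,0,0],[0,0,0,0,0],[0,0,0,0,0]]'; for i in 1 2 3 4; do python3 -m crank '[[0,0,0,0,0],[0,0,0,0,0],[0,0,0,0,0],[0,0,0,0,0],[0,0,0,0,0]]' | sed -n 1,2p; done; python3 go.py "[0.564,0.251,0.064]"
```

```text
t: 4.4
tcp_pos: [0.5636, 0.2519, 0.0636]
tool_rot: [0.697, 0.118, -0.697, 0.118]
force: [0.1, 0.0, -0.2]
finger_gap: -0.001
t: 4.9
tcp_pos: [0.5635, 0.2518, 0.0632]
t: 5.4
tcp_pos: [0.5636, 0.2518, 0.0633]
t: 5.9
tcp_pos: [0.5635, 0.2518, 0.0633]
t: 6.4
tcp_pos: [0.5636, 0.2518, 0.0633]
t 6.4 tcp [0.5636 0.2518 0.0633] F [-0.7 -0.2 -0.5] q [0.24 0.74 1.58 0.   0.83 1.47]
axes x,y,z: [[0.0, 0.0, -1.0], [0.33, -0.944, -0.0], [-0.944, -0.33, -0.0]]
delta tool [-0.0007  0.0009 -0.0001] world [ 0.0004 -0.0008  0.0007]
```

```bash
python3 - <<'E'
from h import *
d=snapshot("scene"); cv2.imwrite("pics/s2.png",cv2.resize(d["image"][80:230,200:400],None,fx=3.5,fy=3.5,interpolation=2))
E
```

```text
(no output)
```

View pics/s2.png

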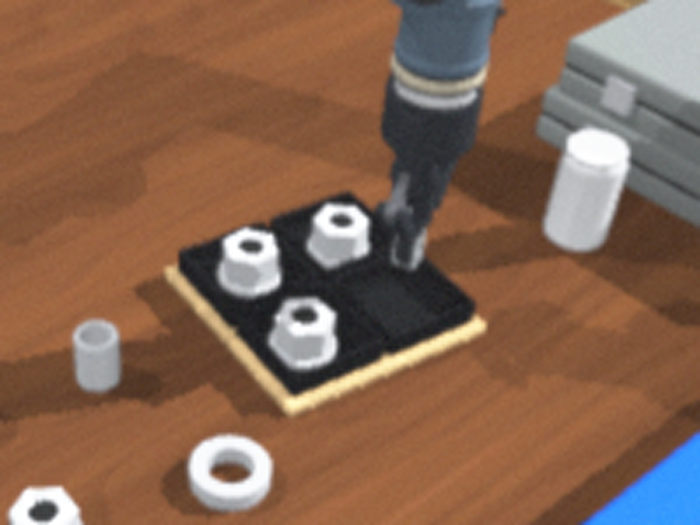

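The fingertip hangs over the empty tray, at crop (405,262), and touches nothing. Next I'll rise and travel to the nut.

```bash
python3 -m crank '[[0,-0.03,0,0,0],[0,-0.045,0,0,0],[0,-0.045,0,0,0],[0,-0.045,0,0,0],[0,-0.035,0,0,0]]' && python3 -m crank '[[0,0,0,0,0],[0,0,0.03,0.009,0],[0,0,0.04,0.013,0],[0,0,0.04,0.013,0],[0,0,0.04,0.013,0]]' && python3 -m crank '[[0,0,0.04,0.013,0],[0,0,0.04,0.013,0],[0,0,0.04,0.013,0],[0,0,0.04,0.012,0],[0,0,0.03,0.009,0]]' && python3 -m crank '[[0,0,0.022,0.006,0],[0,0,0.01,0.003,0],[0,0,0,0,0],[0,0,0,0,0],[0,0,0,0,0]]'; python3 go.py "[0.576,-0.1385,0.065]"
python3 - <<'E'
from h import *
s=manip.sense(); d=snapshot("wrist"); cv2.imwrite("pics/w2.png",d["image"]); c=cam(d,s)
print(proj(c,[[.576,-.1385,.035],s["tcp_pos"]])); np.savez("w2.npz",K=c[0],D=c[1],T=c[2])
E
```

```text
t: 6.95
tcp_pos: [0.5641, 0.252, 0.2665]
tool_rot: [0.698, 0.118, -0.696, 0.118]
force: [0.7, -0.2, 0.7]
finger_gap: -0.002
t: 7.45
tcp_pos: [0.5669, 0.0931, 0.2624]
tool_rot: [-0.697, -0.119, 0.698, -0.118]
force: [-0.0, 0.3, -0.6]
finger_gap: 0.002
t: 7.95
tcp_pos: [0.573, -0.1072, 0.2624]
tool_rot: [-0.697, -0.118, 0.698, -0.118]
force: [0.4, 0.8, -0.8]
finger_gap: 0.004
t: 8.45
tcp_pos: [0.5754, -0.1365, 0.2631]
tool_rot: [-0.697, -0.119, 0.697, -0.118]
force: [0.4, -0.2, -0.3]
finger_gap: 0.001
t 8.45 tcp [ 0.5754 -0.1365  0.2631] F [ 0.4 -0.2 -0.3] q [-0.42  0.45  1.48  0.    1.21  0.81]
axes x,y,z: [[-0.001, 0.001, -1.0], [0.331, -0.944, -0.001], [-0.944, -0.331, 0.0]]
delta tool [0.1981 0.0023 0.    ] world [ 0.0006 -0.002  -0.1981]
[[258.94709217 154.70322903]
 [258.18870612 251.02809413]]
```

View pics/w2.png

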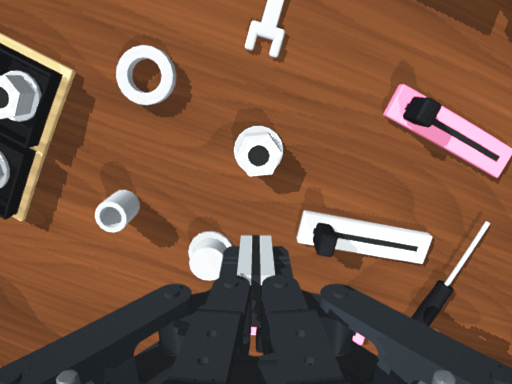

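The hex nut's bore is at (259,155), exactly where predicted. The white track with its grip at (322,239) is in view too, so I'll measure all three here.

```bash
python3 - <<'E'
from h import *
z=np.load("w2.npz"); c=(z["K"],z["D"],z["T"]); im=cv2.imread("pics/w2.png"); mx=im.max(2)
m=np.zeros_like(mx); m[135:175,240:278]=mx[135:175,240:278]<70
n,l,st,ce=cv2.connectedComponentsWithStats(m); i=1+st[1:,4].argmax(); print("bore",ce[i],plane(c,[ce[i]],.035).round(4))
m=np.zeros_like(mx); m[200:270,290:440]=(im.min(2)>150)[200:270,290:440]
cn=max(cv2.findContours(m,0,2)[0],key=cv2.contourArea); b=cv2.boxPoints(cv2.minAreaRect(cn)); P=plane(c,b,.014)
print(b.round(0).tolist(),P.round(4).tolist(),P.mean(0).round(4),[np.linalg.norm(P[k]-P[k-1]).round(3) for k in range(4)])
dirn=np.array([.145,-.989,0])
for q in (0,.003,.006): 
  cpt=np.array([.517,-.3032,.054])+(q-.06)*dirn; print(q,cpt,proj(c,[cpt,cpt-[0,0,.039]]).round(1).tolist())
cv2.imwrite("pics/w2c.png",cv2.resize(im[195:275,285:445],None,fx=5,fy=5,interpolation=2))
E
```

```text
bore [258.25986842 155.25657895] [[ 0.5752 -0.138   0.035 ]]
[[296.0, 242.0], [301.0, 209.0], [433.0, 233.0], [427.0, 266.0]] [[0.4838, -0.2196, 0.014], [0.5262, -0.2105, 0.014], [0.5516, -0.3811, 0.014], [0.5077, -0.3964, 0.014]] [ 0.5174 -0.3019  0.014 ] [np.float64(0.178), np.float64(0.043), np.float64(0.172), np.float64(0.047)]
0 [ 0.5083  -0.24386  0.054  ] [[327.5, 245.1], [321.3, 231.1]]
0.003 [ 0.508735 -0.246827  0.054   ] [[330.0, 245.5], [323.6, 231.5]]
0.006 [ 0.50917  -0.249794  0.054   ] [[332.6, 246.0], [326.0, 232.0]]
```

View pics/w2c.png

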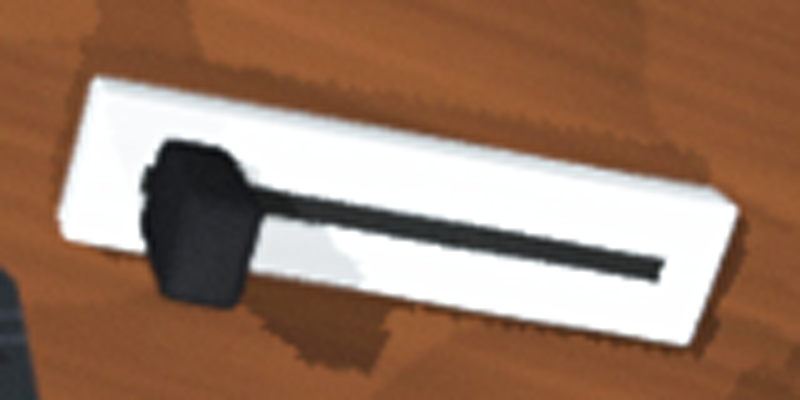

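The nut is at (0.5755, -0.138) in all views. I'll descend and hold there.

```bash
python3 -m crank '[[0,0.03,0.001,0,0],[0,0.045,0.001,0,0],[0,0.045,0,0,0],[0,0.045,0,0,0],[0,0.025,0,0,0]]' && python3 -m crank '[[0,0.008,0,0,0],[0,0,0,0,0],[0,0,0,0,0],[0,0,0,0,0],[0,0,0,0,0]]'; python3 go.py "[0.5755,-0.1385,0.065]"; for i in 1 2 3 4; do python3 -m crank '[[0,0,0,0,0],[0,0,0,0,0],[0,0,0,0,0],[0,0,0,0,0],[0,0,0,0,0]]' | sed -n 1,2p; done; python3 -m crank '[[0,0,0,0,0],[0,0,0,0,0]]'
python3 - <<'E'
from h import *
d=snapshot("scene"); cv2.imwrite("pics/s3.png",cv2.resize(d["image"][130:280,110:310],None,fx=3.5,fy=3.5,interpolation=2))
E
```

```text
t: 9.0
tcp_pos: [0.5744, -0.1378, 0.0701]
tool_rot: [-0.696, -0.12, 0.699, -0.118]
force: [-1.3, 0.7, 0.6]
finger_gap: -0.003
t: 9.5
tcp_pos: [0.5773, -0.1402, 0.067]
tool_rot: [0.698, 0.118, -0.696, 0.119]
force: [0.8, 0.3, -0.5]
finger_gap: -0.002
t 9.5 tcp [ 0.5773 -0.1402  0.067 ] F [ 0.8  0.3 -0.5] q [-0.43  0.71  1.64  0.    0.79  0.81]
axes x,y,z: [[0.003, -0.001, -1.0], [0.33, -0.944, 0.002], [-0.944, -0.33, -0.002]]
delta tool [ 0.002  -0.0023  0.0012] world [-0.0018  0.0017 -0.002 ]
t: 10.0
tcp_pos: [0.5763, -0.1399, 0.0653]
t: 10.5
tcp_pos: [0.5763, -0.1399, 0.0653]
t: 11.0
tcp_pos: [0.5763, -0.1399, 0.0653]
t: 11.5
tcp_pos: [0.5763, -0.1399, 0.0653]
t: 11.7
tcp_pos: [0.5763, -0.1399, 0.0653]
tool_rot: [-0.697, -0.118, 0.697, -0.118]
force: [-0.3, 0.4, -0.7]
finger_gap: 0.002
```

View pics/s3.png

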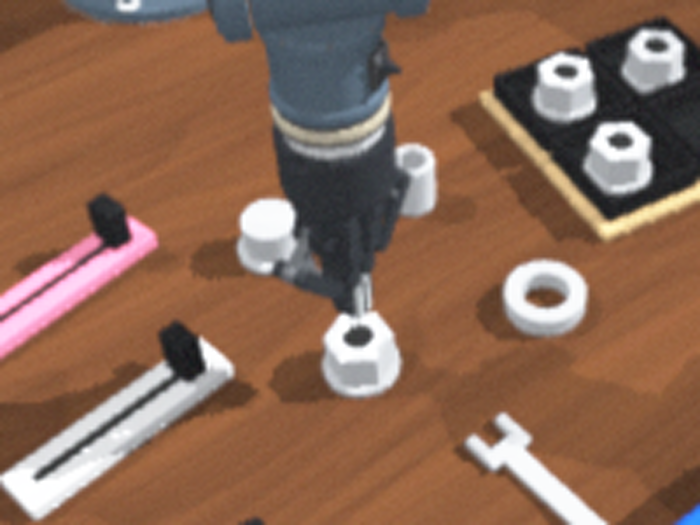

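The fingertip is directly over the hex nut's bore and clear of it. It held still from 9.5 to 11.7 s. I'll rise, align the jaw axis with the track, and stand off behind the grip.

```bash
python3 -m crank '[[0,-0.03,0,0,0],[0,-0.045,0,0,0],[0,-0.045,0,0,0],[0,-0.03,0,0,0],[0,0,0,0,0.1]]' && python3 -m crank '[[0,0,0,0,0.09],[0,0,0.015,0.025,0],[0,0,0.02,0.032,0],[0,0,0.015,0.025,0],[0,0,0,0,0]]' && python3 -m crank '[[0,0,0,0,0],[0,0,0,0,0],[0,0,0,0,0]]'; python3 go.py "[0.502,-0.2015,0.03]"
python3 - <<'E'
from h import *
s=manip.sense(); d=snapshot("wrist"); cv2.imwrite("pics/w3.png",d["image"]); c=cam(d,s)
print(proj(c,[[.508,-.244,.054],[.502,-.2015,.03]]))
E
```

```text
t: 12.25
tcp_pos: [0.5794, -0.1412, 0.2209]
tool_rot: [0.706, 0.08, -0.699, 0.084]
force: [1.0, 0.0, -0.7]
finger_gap: 0.001
t: 12.75
tcp_pos: [0.4998, -0.2027, 0.2152]
tool_rot: [-0.705, -0.05, 0.706, -0.05]
force: [0.7, -0.5, 0.5]
finger_gap: -0.001
t: 13.05
tcp_pos: [0.5032, -0.2007, 0.2153]
tool_rot: [0.705, 0.052, -0.705, 0.052]
force: [0.3, 0.0, -0.5]
finger_gap: -0.002
t 13.05 tcp [ 0.5032 -0.2007  0.2153] F [ 0.3  0.  -0.5] q [-0.59  0.44  1.66  0.    1.05  0.84]
axes x,y,z: [[0.0, -0.0, -1.0], [0.146, -0.989, 0.0], [-0.989, -0.146, -0.0]]
delta tool [0.1853 0.0006 0.0014] world [-0.0012 -0.0008 -0.1853]
[[304.87660764 170.51649752]
 [257.21009998 164.33402461]]
```

View pics/w3.png

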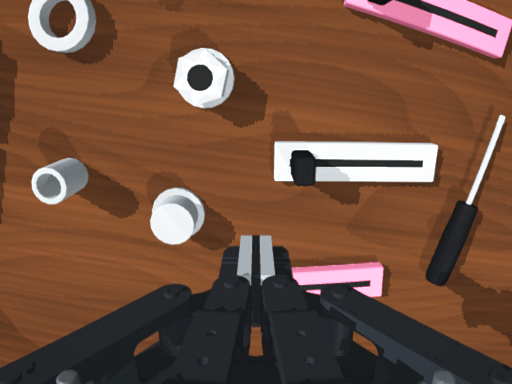

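The white grip is at (303,169), and the landing spot (257,164) is bare bench beside the track's near end. I'll descend.

```bash
python3 -m crank '[[0,0.03,0,0.001,0],[0,0.04,0,0,0],[0,0.04,0,0,0],[0,0.04,0,0,0],[0,0.025,0,0,0]]' && python3 -m crank '[[0,0.009,0,0,0],[0,0,0,0,0],[0,0,0,0,0],[0,0,0,0,0]]'; python3 go.py "[0.502,-0.2015,0.03]"
python3 - <<'E'
from h import *
s=manip.sense(); d=snapshot("wrist"); cv2.imwrite("pics/w4.png",d["image"])
E
```

```text
t: 13.6
tcp_pos: [0.5009, -0.2002, 0.0376]
tool_rot: [-0.704, -0.053, 0.706, -0.051]
force: [0.2, 0.1, -0.4]
finger_gap: -0.002
t: 14.0
tcp_pos: [0.5027, -0.202, 0.0328]
tool_rot: [0.706, 0.051, -0.704, 0.052]
force: [0.6, -0.9, 0.1]
finger_gap: 0.001
t 14.0 tcp [ 0.5027 -0.202   0.0328] F [ 0.6 -0.9  0.1] q [-0.59  0.73  1.79  0.    0.63  0.84]
axes x,y,z: [[0.003, -0.002, -1.0], [0.146, -0.989, 0.002], [-0.989, -0.146, -0.003]]
delta tool [ 0.0028 -0.0006  0.0006] world [-0.0007  0.0005 -0.0028]
```

View pics/w4.png

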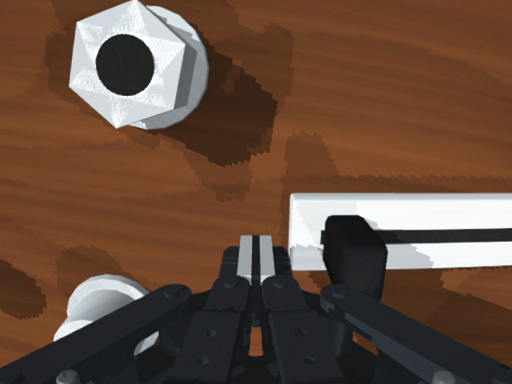

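```bash
python3 - <<'E'
from h import *
s=manip.sense(); d=snapshot("wrist"); c=cam(d,s); K,D,T=c
for px in [(255,250),(280,255),(300,300),(320,300),(340,292),(355,300),(365,320),(400,330),(350,235),(360,260)]:
    w=cv2.undistortPoints(np.array([[px]],float),K,D).reshape(2); z=d["range_z"][px[1],px[0]]
    p=T[:3,:3]@np.array([w[0]*z,-w[1]*z,-z])+T[:3,3]; print(px,round(float(z),3),p.round(3),(R.from_quat(s["tool_rot"]).as_matrix().T@(p-s["tcp_pos"])).round(3))
E
```

```text
(255, 250) 0.137 [ 0.511 -0.2    0.05 ] [-0.017 -0.001 -0.009]
(280, 255) 0.141 [ 0.509 -0.21   0.047] [-0.014  0.009 -0.005]
(300, 300) 0.102 [ 0.515 -0.213  0.087] [-0.054  0.012 -0.011]
(320, 300) 0.106 [ 0.513 -0.22   0.083] [-0.05   0.019 -0.008]
(340, 292) 0.104 [ 0.518 -0.225  0.084] [-0.051  0.025 -0.012]
(355, 300) 0.102 [ 0.517 -0.229  0.087] [-0.054  0.029 -0.01 ]
(365, 320) 0.092 [ 0.517 -0.229  0.097] [-0.064  0.029 -0.011]
(400, 330) 0.089 [ 0.518 -0.238  0.101] [-0.068  0.038 -0.01 ]
(350, 235) 0.145 [ 0.52  -0.239  0.042] [-0.009  0.039 -0.012]
(360, 260) 0.135 [ 0.514 -0.241  0.054] [-0.021  0.04  -0.006]
```

The linkage clears the grip by about 30 mm and the fingers are in line with it. I'll push along +y.

```bash
python3 -m crank '[[0,0,0.008,0,0],[0,0,0.01,0,0],[0,0,0.012,0,0],[0,0,0.015,0,0],[0,0,0.015,0,0]]' && python3 -m crank '[[0,0,0.015,0,0],[0,0,0.015,0,0],[0,0,0.01,0,0],[0,0,0.01,0,0],[0,0,0.008,0,0]]'; python3 go.py "[0.5257,-0.3625,0.054]"
python3 - <<'E'
from h import *
s=manip.sense(); d=snapshot("wrist"); cv2.imwrite("pics/w5.png",d["image"])
E
```

```text
t: 14.6
tcp_pos: [0.5103, -0.2621, 0.0314]
tool_rot: [-0.705, -0.051, 0.705, -0.051]
force: [0.8, 2.4, 1.1]
finger_gap: -0.003
t: 15.1
tcp_pos: [0.5185, -0.3189, 0.0312]
tool_rot: [-0.705, -0.052, 0.705, -0.051]
force: [-0.8, 1.7, 1.2]
finger_gap: -0.002
t 15.1 tcp [ 0.5185 -0.3189  0.0312] F [-0.8  1.7  1.2] q [-0.73  0.78  1.61 -0.    0.75  0.69]
axes x,y,z: [[-0.0, 0.0, -1.0], [0.145, -0.989, -0.0], [-0.989, -0.145, 0.0]]
delta tool [-0.0228  0.0441 -0.0008] world [ 0.0072 -0.0436  0.0228]
```

View pics/w5.png

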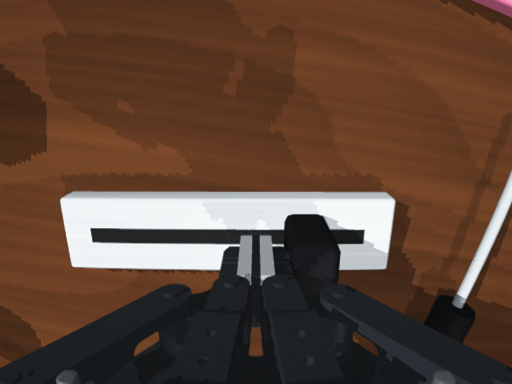

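Fingers and grip are together at (290,255), with about 20 mm left. The contact force is about 2 N.

```bash
python3 -m crank '[[0,0,0.006,0,0],[0,0,0.005,0,0],[0,0,0.003,0,0],[0,0,0.002,0,0],[0,0,0.001,0,0]]' && python3 -m crank '[[0,0,0.001,0,0],[0,0,0.001,0,0]]'
```

```text
t: 15.65
tcp_pos: [0.5209, -0.3348, 0.0312]
tool_rot: [-0.705, -0.052, 0.705, -0.051]
force: [-0.1, 1.5, -0.1]
finger_gap: -0.004
t: 15.85
tcp_pos: [0.5212, -0.3367, 0.0312]
tool_rot: [-0.705, -0.052, 0.705, -0.051]
force: [-0.6, 1.2, -1.1]
finger_gap: 0.0
```

```bash
for i in 1 2 3; do python3 -m crank '[[0,0,0.001,0,0],[0,0,0.001,0,0]]' | sed -n '2p;4p'; done
```

```text
tcp_pos: [0.5215, -0.3388, 0.0312]
force: [-0.4, 1.6, -1.4]
tcp_pos: [0.5217, -0.3402, 0.0312]
force: [-0.3, 4.5, -0.4]
tcp_pos: [0.5216, -0.3403, 0.0312]
force: [-0.3, 8.4, 3.8]
```

The stop is reached: force rises to 8.4 N with no further motion, and y = -0.340 matches q = 0.12. I'll draw back and rise.

```bash
python3 -m crank '[[0,0,0.001,0,0],[0,0,-0.01,0,0],[0,0,-0.02,0,0],[0,0,-0.02,0,0],[0,0,0,0,0]]' && python3 -m crank '[[0,-0.02,0,0,0],[0,-0.04,0,0,0],[0,-0.04,0,0,0],[0,-0.04,0,0,0],[0,-0.04,0,0,0]]' && python3 -m crank '[[0,-0.02,0,0,0],[0,0,0,0,0],[0,0,0,0,0],[0,0,0,0,0],[0,0,0,0,0]]'
python3 - <<'E'
from h import *
s=manip.sense(); d=snapshot("wrist"); cv2.imwrite("pics/w6.png",d["image"]); c=cam(d,s)
print(proj(c,[[.5257,-.3625,.054]]))
d=snapshot("top"); cv2.imwrite("pics/t6.png",d["image"]); d2=snapshot("scene"); cv2.imwrite("pics/s6.png",d2["image"])
for nm in ("top","scene"):
    a=cv2.imread(f"pics/{nm}0.png"); b=cv2.imread("pics/%s6.png"%nm[0]); D=cv2.absdiff(a,b).max(2)
    print(nm)
E
```

```text
t: 16.95
tcp_pos: [0.5147, -0.2925, 0.0315]
tool_rot: [-0.705, -0.052, 0.705, -0.052]
force: [-0.7, 0.1, -0.3]
finger_gap: -0.002
t: 17.45
tcp_pos: [0.5158, -0.2962, 0.2137]
tool_rot: [0.706, 0.05, -0.704, 0.053]
force: [0.2, 0.2, -0.6]
finger_gap: 0.001
t: 17.95
tcp_pos: [0.5144, -0.2941, 0.2295]
tool_rot: [-0.704, -0.052, 0.706, -0.051]
force: [-0.4, -0.4, 0.1]
finger_gap: 0.002
[[330.64712575 163.66428806]]
top
scene
```

View pics/w6.png

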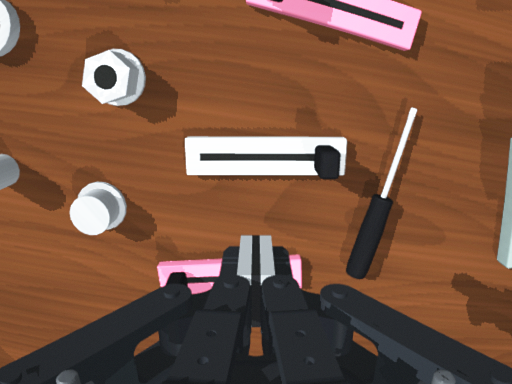

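View pics/s6.png

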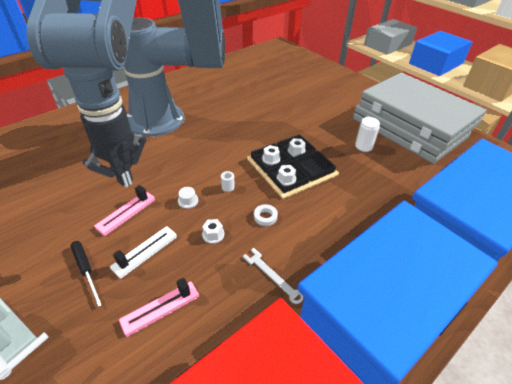

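The grip is at the far end of the white track: (328,161) in the wrist view, predicted (331,164). All other items are at their starting pixels, and the arm is high and clear. I'll hand in.

```bash
python3 -c "
from station import manip
s=manip.sense();print(s['t'],s['force'].round(1),abs(s['qd']).max());print(manip.sign_off())"
```

```text
18.1 [-0.1  0.4 -0.9] 0.006313513443557792
the job is handed in; nothing more can be done
None
```

I did the job in the order asked and handed it in at 18.1 s; the hand-in gives no verdict.

- **Empty tray:** I pointed straight down at (0.564, 0.252), about 29 mm above the rim, and held there for over 2 s. The top and wrist views put the tray's centre within 3 mm of each other.
- **Loose hex nut:** I pointed at (0.576, -0.140), about 30 mm above its top, and held steady for 2.2 s. The three views put the nut at about (0.576, -0.139), within 2 mm of where I pointed.
- **Status slide:** I pushed it with shut fingers until the force rose to 8.4 N and the tool stopped. That position matches the far stop (0.12 m). I then drew back and rose to 0.23 m.

**Last checks:** in the last wrist view the grip is at the far end of the white track, about 4 px from the prediction. By eye, everything else in the last scene picture is where it started. I did not run a pixel-by-pixel comparison. Force readings showed no contact apart from the slide push, and no check failed.

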